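Refill the cruet caddy in order of height

ROBOT

A 6-joint arm with a two-finger parallel gripper is mounted at the origin on the work surface. World frame = base frame: x ahead of the robot, y to its left, z up, the work surface at z = 0. Lengths are in m, angles in rad, forces in N, time in s.
With the tool pointing down it reaches from about 0.225 to 0.875 m from the base axis. Payload 3.4 kg.
Tool frame: the origin (TCP) lies on the centre line of the jaws, within the pads' length; the fingertips stand 14 mm ahead of it and the grasp point (between the pads) lies 5 mm behind it; z points along the fingers, y is the line along which they close (so a half turn about z gives the same grasp; the last joint's range is limited). The gripper opens to 85 mm and grips with 20 to 120 N. Pads are 22 mm wide; open, the fingers measure 114 mm over their backs; the gripper's body (76 mm by 85 mm) begins 54 mm behind the grasp point. The pads swing forward as they close: fully open they stand 13 mm farther back than shut.
Start: joints at [1.119, 0.276, 1.505, -0, 1.361, -0.121], TCP at [0.187, 0.544, 0.245] pointing down, gripper open.
Joint ranges: [-2.89, 2.89], [-0.75, 2.08], [0.22, 2.7], [-1.18, 4.32], [0.11, 2.71], [-2.7, 2.7]. Speed limits (rad/s): [2.57, 2.57, 3.14, 3.14, 3.14, 3.14].

INTERFACE

Orientations are given as a unit quaternion [w, x, y, z].
In Python, from rig import manip, eyes gives the robot as it stands.
- The arm moves only by the shell command python3 -m creep 'ROWS' [FORCE]. ROWS is JSON, a list of rows, each a list of 5 numbers: the opening, from 0 (shut) to 1 (fully open), then the shift along the tool's x, y, z normalised to -1 to 1, where 1 is 0.5 m, then the turn about the tool's z normalised to -1 to 1, where 1 is 360 degrees. In form: [[fingers, dx, dy, dz, spin], ...]. A call has 1 to 10 rows; each row is the pose to reach, as a shift and turn from the pose commanded when the call began, along the tool's axes at that moment, turning the shorter way round; what a row does not reach only later rows make up. A row lasts 1/10 s, in which the tool goes at most 50 mm and 8.59 degrees, less where a joint would pass 70% of its speed; a pose out of reach is approached as far as the arm can. A call with a number of a shift or a turn outside -1 to 1 is refused whole. A call with a gripper value outside its range is refused whole. The fingers move at their own pace and stop on an object; FORCE is the grip in N (left out, the last holds). Time passes only in rows, so rows that repeat a pose let the fingers close. It gives the time, the measured TCP pose, the force, the opening and the grip force at its end, in the units of the state.
- manip.get_state(): the state, without advancing time (a new reading comes with each control period).
- eyes.get_image(name): name is "scene" or "side" or "wrist"; returns a dict with "frame" (400x640x3 uint8, red, green, blue), "fx", "fy", "cx", "cy" (pixels), "R" (3x3) and "t" (3): a world point X has camera coordinates R X + t. Camera axes: x right, y down, z forward; pixel columns grow to the right and rows downward; lengths in m; the calibration is good to about 2 mm. A picture is of the moment at which its call begins. There is no depth.
- manip.sign_off(): hands the job in; it is judged then, once.
Trained networks look in the newest picture that a camera, given by its name, has taken for a name from the list of things; names that differ only in an ending like _2 or _b are one class to them, and where a whole thing is asked for, a point or a joint stands for the part that bears it (a point fixed in the world has none). Each returns a list of dicts, best first, with "confidence" (0 to 1); they miss things now and then, are a little off and sometimes report something else, mostly with a low value. They report only what shows in the picture. A call takes as long as a camera call. They do not tell look-alikes from the thing itself.
- eyes.regions_of(camera, label): "mask" (400x640 bool, what is visible of it) and "bbox" ([left, top, right, bottom] in pixels, round what is visible of it).
- eyes.place_of(camera, label): "centre" ([column, row] in pixels: a listed point, or the origin of a listed thing).
The state is a dict: "clock": time; "qpos": joint angles; "qd": joint speeds; "effort": joint torques, N m; "position": TCP position; "ee_rot": TCP orientation; "contact_force": force on the tool from outside, world axes, zero at the start; "moment": the same for the moment, N m; "width": finger opening in m; "gripper_force": force on a finger pad.
Only numpy, scipy, OpenCV 4.12 (cv2) and the standard library are available. Lean on these libraries where they do the work, as an engineer would, in place of code of your own. Each camera call takes 0.05 s, during which the arm holds its last target. There are 200 camera calls.

TASK

Put the cruet set back in the wooden caddy: the two dark pepper mills and the two lidded white jars, one to a compartment and standing upright, in order of height with the tallest next to the caddy's tall handle board and the smallest at the low end. Set each one down gently on the compartment floor, do not drop it in. Leave the candlestick and the open cup, which do not belong to the set, standing where they are, and do not disturb the flask, the crock or the spoon rest.

Things in the scene. Friction and masses are not known exactly. Their poses are not given: they have to be found in the camera images.
- tall_mill: Tall pepper mill of dark turned wood, round, 165 mm high, widest at the foot (48 mm across), narrow waist (33 mm), plain straight head 42 mm across from 113 to 151 mm above the foot, then a small knob 18 mm across. Grip it by the head. About 0.26 kg. Origin: centre of the underside, z up. Loose, standing at the start.
- short_mill: Short pepper mill of the same dark wood and pattern, 120 mm high, foot 48 mm across, straight head 42 mm across from 68 to 106 mm above the foot, knob 18 mm across on top. Grip it by the head. About 0.2 kg. Origin: centre of the underside, z up. Loose, standing at the start.
- tall_jar: White ceramic jar, a plain cylinder 48 mm across and 90 mm high, the top 12 mm of it a flat lid of light wood (lid fixed on). About 0.2 kg. Origin: centre of the underside, z up. Loose, standing at the start.
- small_jar: Small jar of the same pattern: a plain cylinder 48 mm across and 60 mm high, the top 12 mm a flat light-wood lid (fixed on). About 0.14 kg. Origin: centre of the underside, z up. Loose, standing at the start.
- caddy: Open wooden caddy, 302 (its x) by 80 mm, 1.5 kg, loose. Origin: at counter level under the middle of its row of four compartments, z up. Compartments 66 mm square inside, centres x = +108, +36, -36, -108, y = 0 mm, floor 8 mm up. Outer walls 7-8 mm thick, 22 mm high; dividers 6 mm thick, 20 mm high. Handle board with dark slot at the +x end: 12 mm thick, 90 mm high. The -x end is low.
- candlestick: Look-alike, to be left: dark turned-wood candlestick 140 mm high, round foot 56 mm across, thin stem, drip plate 48 mm across, brass socket (26 mm across) with a dark top. Origin: centre of the underside, z up. Loose, standing at the start.
- open_cup: Look-alike, to be left: small white ceramic cup without lid or handle, open at the top, 50 mm across the rim, 65 mm high. Origin: centre of the underside, z up. Loose, standing at the start.
- flask: Bystander: sage-green drinking flask with black lid, 74 mm across, 172 mm high. Origin: centre of the underside, z up. Loose, standing at the start.
- crock: Bystander: copper crock 110 mm across and 130 mm high holding wooden spoons that rise to about 240 mm. Origin: centre of the underside, z up. Loose, standing at the start.
- spoon_rest: Bystander: flat round copper spoon rest, 104 mm across, 12 mm high. Origin: centre of the underside, z up. Loose, standing at the start.
Things that resemble listed ones, but are neither listed nor needed, are in the scene too. Leave any blue or purple look-alike of the candlestick alone.

How it is judged:
By the outcome, as a careful person would: the job done as asked, in the order asked, and still so for the second after the job is handed in, with the robot touching nothing.
It also fails if it takes over 136 s, if anything falls off the work surface, if the arm or the gripper's body presses on something with over 40 N, if the wrist force passes 120 N, or if a joint passes its speed limit or range.

## Working session

There is one attempt and no reset: what is moved stays moved. The work goes in short steps, Python scripts to look and compute and a shell command to move; the robot and the scene stay as the last step left them, time stands still between calls to the robot, and variables do not carry over. Pictures are saved under pics/ and viewed, at most 14 in all, crops included, and the job is handed in when it is done.

```bash
mkdir -p pics; ls; python3 - <<'E'
from rig import manip, eyes
import cv2
for n in ("scene","side"):
    d=eyes.get_image(n); cv2.imwrite(f"pics/{n}0.png",d["frame"][:,:,::-1])
    print(n,d["fx"],d["cx"],d["cy"],d["R"],d["t"])
s=manip.get_state(); print(s)
E
```

```text
pics
scene 414.18761285448284 322.7110739626242 197.6761761918127 [[ 0.13674048  0.99059845  0.00409237]
 [ 0.83730826 -0.113371   -0.53484754]
 [-0.52935519  0.07656189 -0.84493868]] [-0.04605139 -0.43520106  1.56229121]
side 493.05101942149827 311.560810669781 192.6720709756612 [[-0.99988175 -0.01430518 -0.00564258]
 [-0.00660009  0.73062694 -0.68274499]
 [ 0.01388941 -0.68262702 -0.73063496]] [0.53311519 0.05550647 1.67530325]
{'clock': 0.1, 'qpos': array([ 1.11900241e+00,  2.76565939e-01,  1.50600376e+00,  3.99922567e-06,
        1.36070569e+00, -1.21003933e-01]), 'qd': array([ 0.00042584, -0.00088153, -0.00270695, -0.00208047, -0.00111193,
       -0.00086896]), 'effort': array([ 1.38880529e-03, -4.17702985e+01, -2.46403581e+01,  1.32183882e-04,
        5.72308752e-03,  1.40576157e-05]), 'position': array([0.186565  , 0.54342241, 0.2445078 ]), 'ee_rot': array([-2.39561960e-04,  1.64642298e-01,  9.86352982e-01, -8.06544959e-04]), 'contact_force': array([ 0.44703285, -0.82746856, -0.38900902]), 'moment': array([ 0.01880826,  0.03628865, -0.04174987]), 'gripper_force': 0.0, 'width': 0.08563398661294422}
```

View pics/scene0.png

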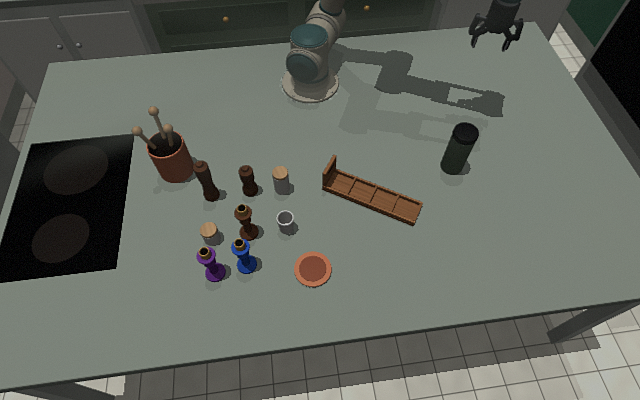

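View pics/side0.png

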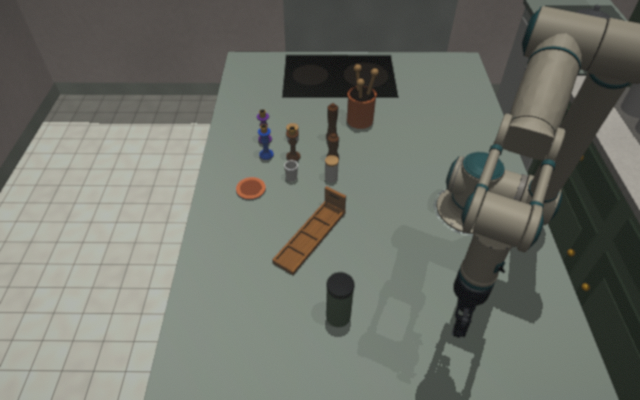

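```bash
cat > h.py <<'E'
import numpy as np
from rig import manip, eyes
def ray(d,px):
    v=np.array([(px[0]-d["cx"])/d["fx"],(px[1]-d["cy"])/d["fy"],1.]); R=np.array(d["R"])
    return -R.T@np.array(d["t"]), R.T@v
def at(d,px,z):
    o,v=ray(d,px); return (o+v*(z-o[2])/v[2])[:2]
def proj(d,X):
    c=np.array(d["R"])@np.array(X)+np.array(d["t"]); return np.array([d["cx"]+d["fx"]*c[0]/c[2],d["cy"]+d["fy"]*c[1]/c[2]])
E
python3 - <<'E'
from h import *
for n in ("scene","side"):
    d=eyes.get_image(n)
    for l in "tall_mill short_mill tall_jar small_jar caddy candlestick open_cup flask crock spoon_rest".split():
        for r in eyes.place_of(n,l): print(n,l,round(r["confidence"],2),np.round(r["centre"],1),np.round(at(d,r["centre"],0),3))
E
```

```text
scene tall_mill 0.97 [210.8 194.2] [ 0.457 -0.369]
scene short_mill 0.82 [251.9 190.9] [ 0.462 -0.242]
scene tall_jar 0.87 [280.9 188.5] [ 0.465 -0.151]
scene small_jar 0.58 [215.9 240.8] [ 0.622 -0.353]
scene small_jar 0.39 [212.9 196.5] [ 0.466 -0.363]
scene caddy 0.75 [282.8 190.4] [ 0.473 -0.145]
scene caddy 0.63 [368.7 196.2] [0.53  0.118]
scene caddy 0.44 [180.5 171.1] [ 0.354 -0.467]
scene candlestick 0.84 [249.7 233.4] [ 0.611 -0.255]
scene candlestick 0.84 [244.7 261.8] [ 0.699 -0.273]
scene candlestick 0.66 [214.7 270.9] [ 0.716 -0.357]
scene open_cup 0.61 [285.  226.2] [ 0.601 -0.15 ]
scene flask 0.75 [451.9 166.5] [0.454 0.41 ]
scene crock 0.83 [174.5 170.6] [ 0.349 -0.486]
scene crock 0.33 [371.2 196.8] [0.533 0.125]
scene spoon_rest 0.63 [311.3 271.8] [ 0.755 -0.09 ]
side tall_mill 0.79 [334.1 137.8] [ 0.45  -0.366]
side short_mill 0.79 [330.6 159.1] [ 0.465 -0.244]
side tall_jar 0.7 [330.9 178.3] [ 0.465 -0.143]
side small_jar 0.57 [294.  133.4] [ 0.608 -0.391]
side caddy 0.65 [310.8 239.8] [0.534 0.137]
side candlestick 0.87 [293.5 157.7] [ 0.605 -0.251]
side candlestick 0.77 [268.  155.1] [ 0.702 -0.264]
side candlestick 0.44 [264.6 141.2] [ 0.721 -0.344]
side open_cup 0.52 [289.5 180. ] [ 0.614 -0.133]
side flask 0.76 [338.8 314.3] [0.45  0.403]
side crock 0.65 [356.6 121. ] [ 0.357 -0.471]
side spoon_rest 0.96 [251.6 192. ] [ 0.745 -0.072]
```

Scene picture: tall mill at (206,180), short mill (249,180), tall jar (281,180), small lidded jar (209,232). The open cup is at (286,222), brown candlestick (247,222), blue one (245,255) and purple one (211,262). The caddy is at (372,195) with its handle board at (330,172), so the low end is at (418,212). Next I'll fit silhouettes and take one enlarged crop.

```bash
cat >> h.py <<'E'
import cv2
from scipy.optimize import minimize
C=lambda r,z0,z1:[(r*np.cos(a),r*np.sin(a),z) for a in np.linspace(0,6.28,24) for z in (z0,z1)]
B=lambda x0,x1,y0,y1,z0,z1:[(x,y,z) for x in (x0,x1) for y in (y0,y1) for z in (z0,z1)]
M=dict(tall_mill=[C(.024,0,.02),C(.0165,.02,.113),C(.021,.113,.151),C(.009,.151,.165)],
 short_mill=[C(.024,0,.02),C(.0165,.02,.068),C(.021,.068,.106),C(.009,.106,.12)],
 tall_jar=[C(.024,0,.09)],small_jar=[C(.024,0,.06)],open_cup=[C(.025,.03,.065),C(.022,0,.03)],
 caddy=[B(-.151,.151,-.04,.04,0,.022),B(.141,.153,-.04,.04,0,.09)])
def sil(d,parts,p):
    c,s=np.cos(p[2]),np.sin(p[2]); m=np.zeros((1600,2560),np.uint8)
    for P in parts:
        q=[(proj(d,(p[0]+c*X-s*Y,p[1]+s*X+c*Y,Z))+.5)*4-.5 for X,Y,Z in P]
        cv2.fillConvexPoly(m,cv2.convexHull(np.round(q).astype(np.int32)),1)
    return cv2.resize(m.astype(np.float32),(640,400),interpolation=cv2.INTER_AREA)
def fit(ds,masks,name,p0):
    def cost(u):
        p=[p0[0]+u[0]*.01,p0[1]+u[1]*.01,p0[2]+(u[2]*.05 if len(u)>2 else 0)]; k=0
        for d,m in zip(ds,masks):
            s=sil(d,M[name],p); k-=np.minimum(s,m).sum()/np.maximum(s,m).sum()
        return k/len(ds)
    n=3 if name=="caddy" else 2
    r=minimize(cost,np.zeros(n),method="Nelder-Mead",options=dict(initial_simplex=np.vstack([np.zeros(n),np.eye(n)*1.5])-.4,xatol=.02,fatol=1e-4))
    u=np.r_[r.x,0][:3]; return np.array([p0[0]+u[0]*.01,p0[1]+u[1]*.01,p0[2]+(u[2]*.05 if n>2 else 0)]),-r.fun
E
python3 - <<'E'
from h import *
P=dict(tall_mill=(.455,-.368,0),short_mill=(.463,-.243,0),tall_jar=(.465,-.147,0),small_jar=(.61,-.365,0),open_cup=(.605,-.14,0),caddy=(.532,.125,-1.9))
ims={n:eyes.get_image(n) for n in("scene","side")}
for k,p in P.items():
    for n,d in ims.items():
        best=None
        for r in eyes.regions_of(n,k):
            s=sil(d,M[k],p); i=(s*r["mask"]).sum()/np.maximum(s,r["mask"]).sum()
            if best is None or i>best[0]: best=(i,r)
        if best is None: print(n,k,"none");continue
        q,f=fit([d],[best[1]["mask"].astype(np.float32)],k,p)
        print(n,k,round(best[1]["confidence"],2),best[1]["bbox"],"iou0 %.2f"%best[0],np.round(q,4),round(f,3))
f=ims["scene"]["frame"][140:290,170:430,::-1]
cv2.imwrite("pics/crop1.png",cv2.resize(f,None,fx=3,fy=3,interpolation=cv2.INTER_CUBIC))
E
```

```text
scene tall_mill 0.92 [192.1, 161.5, 217.0, 203.4] iou0 0.85 [ 0.4619 -0.3655  0.    ] 0.88
side tall_mill 0.52 [325.6, 103.2, 336.8, 134.0] iou0 0.56 [ 0.4606 -0.3609  0.    ] 0.665
scene short_mill 0.82 [238.6, 165.4, 252.3, 198.9] iou0 0.78 [ 0.4584 -0.2477  0.    ] 0.91
side short_mill 0.53 [326.4, 135.4, 339.8, 155.2] iou0 0.54 [ 0.4576 -0.2473  0.    ] 0.63
scene tall_jar 0.72 [270.6, 166.7, 291.5, 193.8] iou0 0.91 [ 0.4647 -0.1483  0.    ] 0.922
side tall_jar 0.56 [326.5, 155.0, 339.1, 183.0] iou0 0.90 [ 0.4657 -0.1484  0.    ] 0.904
scene small_jar 0.55 [200.1, 221.8, 220.1, 247.5] iou0 0.90 [ 0.6119 -0.3641  0.    ] 0.932
side small_jar 0.62 [288.5, 123.9, 298.3, 136.6] iou0 0.11 [ 0.6127 -0.3674  0.    ] 0.109
scene open_cup 0.54 [275.1, 209.1, 295.1, 233.3] iou0 0.68 [ 0.6038 -0.1469  0.    ] 0.775
side open_cup 0.77 [284.9, 162.3, 299.8, 181.9] iou0 0.76 [ 0.6094 -0.1488  0.    ] 0.872
scene caddy 0.57 [322.3, 153.3, 422.0, 226.0] iou0 0.64 [ 0.535   0.1233 -2.1528] 0.932
side caddy 0.69 [270.4, 186.4, 342.6, 274.0] iou0 0.60 [ 0.5376  0.1274 -2.1595] 0.963
```

View pics/crop1.png

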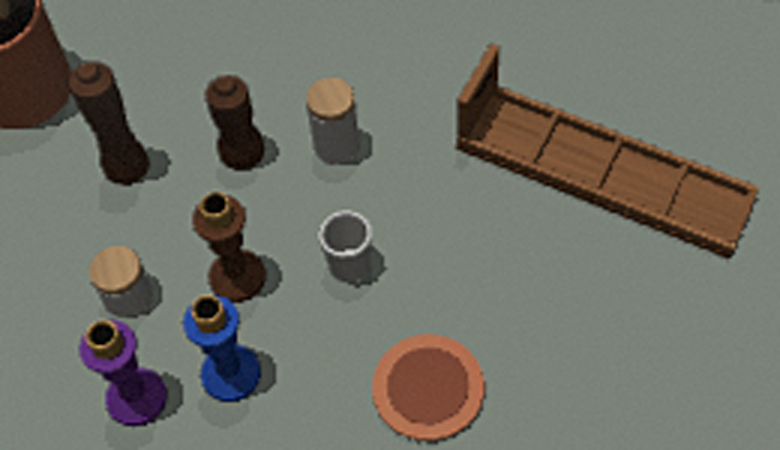

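The crop confirms it. The two plain dark mills with knobs and no socket, and the two jars with light-wood lids, are the set. The cup at (286,222) has no lid, and the brown, blue and purple candlesticks have sockets, so those all stay. If the jaws close along the caddy's y axis (-33.6°), every pick and place is clear of neighbours. I'll place them smallest first.

```bash
cat > g.py <<'E'
import sys
from h import *
from scipy.spatial.transform import Rotation
def go(x,y,z,yaw=-33.6):
    s=manip.get_state(); q=s["ee_rot"]; R=Rotation.from_quat([q[1],q[2],q[3],q[0]]).as_matrix()
    now=np.degrees(np.arctan2(R[1,1],R[0,1])); sp=-(((yaw-now)+180)%360-180)
    print("now",np.round(s["position"],4),"yaw %.1f"%now,"tilt %.2f"%np.degrees(np.arccos(-R[2,2])),"t",round(s["clock"],1),"q",np.round(s["qpos"],2),"F",np.round(s["contact_force"],1),"w",round(s["width"],4))
    print("shift",np.round(R.T@(np.array([x,y,z])-s["position"])/.5,4),"spin",round(sp/360,4))
if __name__=="__main__": go(*map(float,sys.argv[1:]))
E
python3 g.py .4 .09 .245 20; python3 g.py .4 .09 .245
```

```text
now [0.1868 0.5438 0.2453] yaw 71.0 tilt 0.01 t 1.9 q [ 1.12  0.28  1.5  -0.    1.36 -0.12] F [ 0.4  0.5 -1. ] w 0.0855
shift [-6.981e-01 -7.200e-01  6.000e-04] spin 0.1418
now [0.1868 0.5438 0.2453] yaw 71.0 tilt 0.01 t 1.9 q [ 1.12  0.28  1.5  -0.    1.36 -0.12] F [ 0.4  0.5 -1. ] w 0.0855
shift [-6.981e-01 -7.200e-01  6.000e-04] spin 0.2907
```

```bash
python3 -m creep '[[0.9,-0.07,-0.07,0,0.02],[0.9,-0.14,-0.14,0,0.04],[0.9,-0.21,-0.21,0,0.06],[0.9,-0.28,-0.28,0,0.08],[0.9,-0.35,-0.35,0,0.1],[0.9,-0.42,-0.42,0,0.12],[0.9,-0.48,-0.5,0,0.14],[0.9,-0.55,-0.57,0,0.16],[0.9,-0.62,-0.64,0,0.18],[0.9,-0.68,-0.71,0,0.2]]' 40; python3 g.py .612 -.364 .2
```

```text
clock: 2.9
position: [0.394, 0.0957, 0.2457]
ee_rot: [0.001, 0.715, 0.699, 0.001]
contact_force: [-0.1, 0.7, 0.3]
width: 0.0772
gripper_force: 0.0
now [0.394  0.0957 0.2457] yaw -1.3 tilt 0.11 t 2.9 q [0.07 0.01 1.83 0.   1.3  0.09] F [-0.1  0.7  0.3] w 0.0772
shift [-0.9094  0.4562  0.0921] spin 0.0898
```

```bash
python3 -m creep '[[0.9,-0.09,0.045,0,0.01],[0.9,-0.18,0.09,0,0.02],[0.9,-0.27,0.135,0,0.03],[0.9,-0.36,0.18,0,0.04],[0.9,-0.45,0.225,0,0.05],[0.9,-0.54,0.27,0,0.06],[0.9,-0.63,0.315,0,0.07],[0.9,-0.72,0.36,0,0.08],[0.9,-0.81,0.41,0,0.09],[0.9,-0.9,0.456,0.02,0.09]]'; python3 - <<'E'
from h import *
d=eyes.get_image("wrist"); cv2.imwrite("pics/w1.png",d["frame"][:,:,::-1])
for X in [(.612,-.364,.06),(.461,-.3655,.165),(.608,-.253,.14)]: print(np.round(proj(d,X)))
for k in("small_jar",):
    for r in eyes.regions_of("wrist",k): print(k,round(r["confidence"],2),np.round(r["bbox"]))
E
python3 g.py .612 -.364 .2
```

```text
clock: 3.9
position: [0.6126, -0.3537, 0.2374]
ee_rot: [0.001, 0.881, 0.474, 0.001]
contact_force: [0.4, -0.1, 0.8]
width: 0.077
gripper_force: 0.0
[322. 188.]
[144. 346.]
[220.  81.]
small_jar 0.58 [294. 154. 349. 212.]
now [ 0.6125 -0.3574  0.2323] yaw -33.6 tilt 0.12 t 4.0 q [-0.63  0.49  1.2  -0.    1.45 -0.04] F [-1.5  1.  -0.2] w 0.0768
shift [-0.0114  0.0065  0.0647] spin 0.0
```

View pics/w1.png

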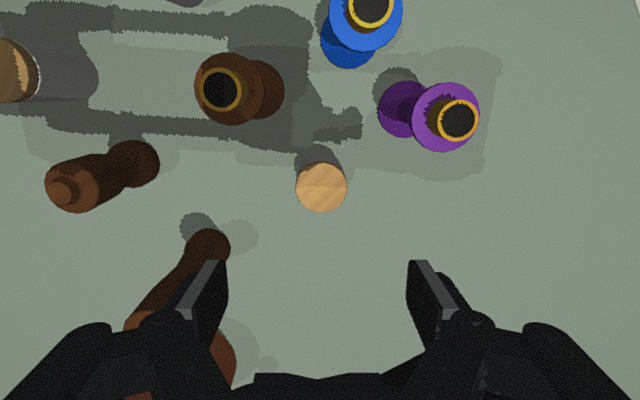

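Wrist picture: the small jar's lid is at (321,187), within 1-2 px of the predicted (322,188). The purple, blue and brown candlesticks stand clear to its right and above.

```bash
python3 -m creep '[[0.9,-0.005,0.003,0.05,0],[0.9,-0.01,0.006,0.1,0],[0.9,-0.01,0.006,0.15,0],[0.9,-0.01,0.006,0.2,0],[0.9,-0.01,0.006,0.25,0],[0.9,-0.01,0.006,0.28,0],[0.9,-0.01,0.006,0.28,0],[0.9,-0.01,0.006,0.28,0]]'; python3 g.py .612 -.364 .037
```

```text
clock: 4.8
position: [0.6113, -0.3571, 0.0969]
ee_rot: [0.0, 0.88, 0.475, 0.0]
contact_force: [-0.1, 0.2, 0.4]
width: 0.077
gripper_force: 0.0
now [ 0.6113 -0.3571  0.0969] yaw -33.3 tilt 0.04 t 4.8 q [-0.63  0.57  1.4   0.    1.17 -0.05] F [-0.1  0.2  0.4] w 0.077
shift [-0.0107  0.0087  0.1198] spin 0.0007
```

```bash
python3 -m creep '[[0.9,-0.011,0.009,0.03,0],[0.9,-0.011,0.009,0.06,0],[0.9,-0.011,0.009,0.09,0],[0.9,-0.011,0.009,0.115,0],[0.9,-0.011,0.009,0.12,0],[0.9,-0.011,0.009,0.12,0]]'; python3 g.py .612 -.364 .037
```

```text
clock: 5.4
position: [0.6112, -0.3638, 0.0351]
ee_rot: [-0.001, 0.88, 0.474, -0.0]
contact_force: [0.4, 0.4, -0.8]
width: 0.0768
gripper_force: 0.0
now [ 0.6112 -0.3638  0.0351] yaw -33.4 tilt 0.11 t 5.4 q [-0.63  0.63  1.45  0.    1.06 -0.05] F [ 0.4  0.4 -0.8] w 0.0768
shift [ 0.0005  0.0015 -0.0039] spin 0.0007
```

Close gently, then check the width and lift.

```bash
python3 -m creep '[[0.75,0,0,0,0],[0.65,0,0,0,0],[0.55,0,0,0,0],[0.45,0,0,0,0],[0.4,0,0,0,0],[0.4,0,0,0,0],[0.4,0,0,0,0]]' 30; python3 -m creep '[[0.4,0,0,-0.01,0],[0.4,0,0,-0.03,0],[0.4,0,0,-0.07,0],[0.4,0,0,-0.12,0],[0.4,0,0,-0.18,0],[0.4,0,0,-0.24,0],[0.4,0,0,-0.3,0],[0.4,0,0,-0.36,0],[0.4,0,0,-0.36,0],[0.4,0,0,-0.36,0]]'; python3 g.py .596 .215 .2
```

```text
clock: 6.1
position: [0.612, -0.3643, 0.0372]
ee_rot: [0.001, 0.88, 0.474, 0.0]
contact_force: [-1.3, 1.3, 5.9]
width: 0.0473
gripper_force: 31.0
clock: 7.1
position: [0.6116, -0.3642, 0.2166]
ee_rot: [0.0, 0.88, 0.474, 0.0]
contact_force: [1.8, -0.2, -2.5]
width: 0.0472
gripper_force: 31.3
now [ 0.6116 -0.3642  0.2166] yaw -33.4 tilt 0.05 t 7.1 q [-0.63  0.5   1.22  0.    1.42 -0.05] F [ 1.8 -0.2 -2.5] w 0.0472
shift [ 0.9504 -0.663   0.0327] spin 0.0007
```

```bash
python3 -m creep '[[0.4,0.03,-0.02,0,0],[0.4,0.08,-0.056,0,0],[0.4,0.14,-0.098,0,0],[0.4,0.21,-0.147,0,0],[0.4,0.28,-0.195,0,0],[0.4,0.35,-0.244,0,0],[0.4,0.42,-0.293,0,0],[0.4,0.49,-0.342,0,0],[0.4,0.56,-0.391,0,0],[0.4,0.63,-0.44,0,0]]'; python3 -m creep '[[0.4,0.07,-0.049,0,0],[0.4,0.14,-0.098,0,0],[0.4,0.21,-0.147,0,0],[0.4,0.26,-0.182,0,0],[0.4,0.3,-0.21,0,0],[0.4,0.32,-0.223,0,0],[0.4,0.32,-0.223,0,0],[0.4,0.32,-0.223,0,0]]'; python3 - <<'E'
from h import *
d=eyes.get_image("wrist"); cv2.imwrite("pics/w2.png",d["frame"][:,:,::-1])
c,s=np.cos(-2.156),np.sin(-2.156)
for X,Y in [(-.151,.04),(-.151,-.04),(.141,.04),(.141,-.04)]: print(X,Y,np.round(proj(d,(.536+c*X-s*Y,.125+s*X+c*Y,.022))))
for n in ("wrist","scene","side"):
    d=eyes.get_image(n)
    for r in eyes.regions_of(n,"caddy")[:1]:
        q,f=fit([d],[r["mask"].astype(np.float32)],"caddy",(.536,.125,-2.156)); print(n,r["confidence"],np.round(q,4),round(f,3))
E
python3 g.py .596 .215 .2
```

```text
clock: 8.1
position: [0.5988, 0.0228, 0.2142]
ee_rot: [-0.002, 0.88, 0.475, -0.002]
contact_force: [0.5, -0.7, -1.7]
width: 0.0472
gripper_force: 31.4
clock: 8.9
position: [0.5952, 0.2141, 0.2154]
ee_rot: [0.0, 0.88, 0.475, -0.001]
contact_force: [0.3, -1.1, -1.2]
width: 0.0475
gripper_force: 31.4
-0.151 0.04 [361. 127.]
-0.151 -0.04 [273. 127.]
0.141 0.04 [351. 383.]
0.141 -0.04 [282. 383.]
wrist 0.76 [ 0.5339  0.1244 -2.1589] 0.359
scene 0.66 [ 0.5354  0.1258 -2.1525] 0.943
side 0.94 [ 0.5372  0.1274 -2.1593] 0.962
now [0.5961 0.214  0.2164] yaw -33.4 tilt 0.01 t 9.2 q [ 0.23  0.38  1.42 -0.    1.34  0.82] F [-1.   0.2 -1.4] w 0.0476
shift [ 0.0016 -0.0013  0.0329] spin 0.0005
```

View pics/w2.png

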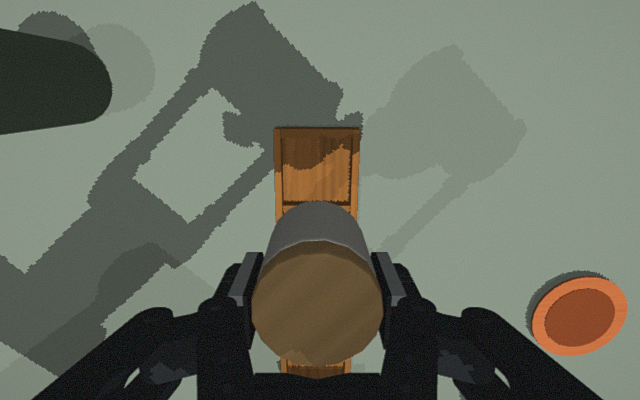

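Wrist picture: the jar is held upright, and the caddy's low-end corners at (274,127) and (360,127) match the prediction to 1 px. Lowering.

```bash
python3 -m creep '[[0.4,0.003,-0.002,0.03,0],[0.4,0.003,-0.002,0.08,0],[0.4,0.003,-0.002,0.13,0],[0.4,0.003,-0.002,0.18,0],[0.4,0.003,-0.002,0.23,0],[0.4,0.003,-0.002,0.27,0],[0.4,0.003,-0.002,0.3,0],[0.4,0.003,-0.002,0.32,0],[0.4,0.003,-0.002,0.32,0],[0.4,0.003,-0.002,0.32,0]]'; python3 g.py .5956 .216 .0445;  python3 -m creep '[[0.4,0,0,0.005,0],[0.4,0,0,0.009,0],[0.4,0,0,0.013,0],[0.4,0,0,0.016,0],[0.4,0,0,0.018,0],[0.4,0,0,0.018,0]]';python3 g.py .5956 .216 .0445
```

```text
clock: 10.25
position: [0.5964, 0.2166, 0.0568]
ee_rot: [0.0, 0.88, 0.474, 0.0]
contact_force: [-0.3, 0.4, -1.2]
width: 0.0473
gripper_force: 31.4
now [0.5964 0.2166 0.0568] yaw -33.4 tilt 0.05 t 10.2 q [0.24 0.51 1.63 0.   1.   0.82] F [-0.3  0.4 -1.2] w 0.0473
shift [-0.002  -0.0007  0.0245] spin 0.0006
clock: 10.85
position: [0.5958, 0.2167, 0.0471]
ee_rot: [-0.0, 0.88, 0.474, -0.0]
contact_force: [0.6, 0.2, -1.5]
width: 0.0472
gripper_force: 31.4
now [0.5958 0.2167 0.0471] yaw -33.4 tilt 0.01 t 10.8 q [0.24 0.52 1.64 0.   0.98 0.82] F [ 0.6  0.2 -1.5] w 0.0472
shift [-0.0013  0.0004  0.0053] spin 0.0007
```

```bash
python3 -m creep '[[0.4,0,0,0.002,0],[0.4,0,0,0.004,0],[0.4,0,0,0.005,0],[0.4,0,0,0.005,0]]';python3 g.py .5956 .216 .0445
```

```text
clock: 11.25
position: [0.596, 0.2167, 0.0452]
ee_rot: [0.0, 0.88, 0.474, 0.0]
contact_force: [-1.1, -0.9, 1.6]
width: 0.0472
gripper_force: 31.6
now [0.596  0.2167 0.0452] yaw -33.3 tilt 0.02 t 11.2 q [0.24 0.52 1.64 0.   0.98 0.82] F [-1.1 -0.9  1.6] w 0.0472
shift [-0.0016  0.0001  0.0015] spin 0.0007
```

```bash
python3 -m creep '[[0.4,0,0,0.001,0],[0.4,0,0,0.002,0],[0.4,0,0,0.002,0]]';python3 g.py .5956 .216 .0445
```

```text
clock: 11.55
position: [0.596, 0.2167, 0.0452]
ee_rot: [0.0, 0.88, 0.474, 0.0]
contact_force: [-2.0, -0.9, 8.0]
width: 0.047
gripper_force: 32.2
now [0.596  0.2167 0.0452] yaw -33.3 tilt 0.05 t 11.6 q [0.24 0.52 1.64 0.   0.97 0.82] F [-2.  -0.9  8. ] w 0.047
shift [-0.0017  0.0001  0.0015] spin 0.0007
```

It's on the floor. Release, and rise to about z=.2.

```bash
python3 -m creep '[[0.5,0,0,0,0],[0.6,0,0,0,0],[0.7,0,0,0,0],[0.8,0,0,0,0],[0.8,0,0,0,0],[0.8,0,0,-0.01,0],[0.8,0,0,-0.05,0],[0.8,0,0,-0.13,0],[0.8,0,0,-0.22,0],[0.8,0,0,-0.3,0]]';python3 g.py .465 -.148 .2; python3 - <<'E'
from h import *
d=eyes.get_image("scene"); print([ (r["confidence"],np.round(r["bbox"])) for r in eyes.regions_of("scene","small_jar")])
print(np.round([proj(d,(.596,.2167,z)) for z in(.008,.068)]))
for l,z in (("tall_jar",0),("short_mill",0),("tall_mill",0),("candlestick",0)):
    print(l,[(round(r["confidence"],2),np.round(at(d,r["centre"],z),3)) for r in eyes.place_of("scene",l)])
E
```

```text
clock: 12.55
position: [0.596, 0.2167, 0.196]
ee_rot: [0.0, 0.88, 0.474, 0.001]
contact_force: [0.6, -0.2, -0.8]
width: 0.0685
gripper_force: 0.0
now [0.596  0.2167 0.196 ] yaw -33.4 tilt 0.06 t 12.6 q [0.24 0.39 1.45 0.   1.3  0.82] F [ 0.6 -0.2 -0.8] w 0.0685
shift [-0.7533  0.1821 -0.0084] spin 0.0007
[(0.65, array([396., 194., 417., 220.]))]
[[405. 209.]
 [409. 199.]]
tall_jar [(0.72, array([ 0.466, -0.16 ]))]
short_mill [(0.57, array([ 0.46 , -0.246]))]
tall_mill [(0.7, array([ 0.455, -0.371]))]
candlestick [(0.91, array([ 0.716, -0.357])), (0.7, array([ 0.697, -0.269])), (0.61, array([ 0.61 , -0.257]))]
```

Small jar is in place (bbox 396-417). Next is the tall jar.

```bash
python3 -m creep '[[0.9,-0.08,0.02,0,0],[0.9,-0.17,0.041,0,0],[0.9,-0.26,0.063,0,0],[0.9,-0.35,0.085,0,0],[0.9,-0.44,0.106,0,0],[0.9,-0.53,0.128,0,0],[0.9,-0.62,0.15,0,0],[0.9,-0.7,0.169,0,0],[0.9,-0.753,0.182,0,0],[0.9,-0.753,0.182,0,0]]'; python3 - <<'E'
from h import *
d=eyes.get_image("wrist")
print([(r["confidence"],np.round(r["bbox"])) for r in eyes.regions_of("wrist","tall_jar")])
for X in [(.465,-.148,.09),(.465,-.148,0)]: print(np.round(proj(d,X)))
for r in eyes.regions_of("wrist","tall_jar")[:1]: print(fit([d],[r["mask"].astype(np.float32)],"tall_jar",(.465,-.148,0)))
E
python3 g.py .465 -.148 .06
```

```text
clock: 13.85
position: [0.463, -0.1504, 0.1921]
ee_rot: [-0.001, 0.881, 0.473, -0.002]
contact_force: [-0.6, 0.8, -0.2]
width: 0.0771
gripper_force: 0.0
[(0.97, array([283., 148., 349., 232.]))]
[318. 201.]
[318. 172.]
(array([ 0.46373715, -0.14621558,  0.        ]), np.float64(0.9677533507347107))
now [ 0.4645 -0.1471  0.1927] yaw -33.4 tilt 0.15 t 14.0 q [-0.45  0.18  1.77  0.    1.19  0.13] F [0.2 0.4 0.8] w 0.0769
shift [-0.001   0.0026  0.2654] spin 0.0006
```

```bash
python3 -m creep '[[0.9,0,0,0.03,0],[0.9,0,0,0.07,0],[0.9,0,0,0.11,0],[0.9,0,0,0.15,0],[0.9,0,0,0.19,0],[0.9,0,0,0.22,0],[0.9,0,0,0.25,0],[0.9,0,0,0.265,0],[0.9,0,0,0.265,0],[0.9,0,0,0.265,0]]'; python3 g.py .4643 -.147 .06
```

```text
clock: 15.0
position: [0.4654, -0.1473, 0.0615]
ee_rot: [0.0, 0.88, 0.475, 0.0]
contact_force: [-0.4, 0.5, -0.4]
width: 0.0768
gripper_force: 0.0
now [ 0.4654 -0.1473  0.0615] yaw -33.3 tilt 0.02 t 15.0 q [-0.45  0.33  1.95  0.    0.86  0.13] F [-0.4  0.5 -0.4] w 0.0768
shift [-0.0006 -0.0022  0.0029] spin 0.0008
```

```bash
python3 -m creep '[[0.75,0,0,0,0],[0.65,0,0,0,0],[0.55,0,0,0,0],[0.45,0,0,0,0],[0.4,0,0,0,0],[0.4,0,0,0,0],[0.4,0,0,0,0]]' 30; python3 g.py .556 .156 .2; python3 -m creep '[[0.4,0,0,-0.01,0],[0.4,0,0,-0.03,0],[0.4,0,0,-0.07,0],[0.4,0,0,-0.12,0],[0.4,0,0,-0.18,0],[0.4,0,0,-0.24,0],[0.4,0,0,-0.29,0],[0.4,0,0,-0.29,0],[0.4,0,0,-0.29,0]]'; python3 g.py .556 .156 .2
```

```text
clock: 15.7
position: [0.4649, -0.1478, 0.0619]
ee_rot: [0.0, 0.88, 0.474, 0.0]
contact_force: [-1.8, 2.1, 5.4]
width: 0.0476
gripper_force: 30.2
now [ 0.4649 -0.1478  0.0619] yaw -33.4 tilt 0.02 t 15.7 q [-0.45  0.33  1.95  0.    0.86  0.13] F [-1.8  2.1  5.4] w 0.0476
shift [ 0.6078 -0.1819 -0.2761] spin 0.0006
clock: 16.6
position: [0.4647, -0.1478, 0.2063]
ee_rot: [0.0, 0.88, 0.474, 0.0]
contact_force: [-0.2, 0.3, -3.3]
width: 0.0473
gripper_force: 31.6
now [ 0.4647 -0.1478  0.2063] yaw -33.4 tilt 0.03 t 16.6 q [-0.45  0.17  1.75  0.    1.22  0.13] F [-0.2  0.3 -3.3] w 0.0473
shift [ 0.6079 -0.1816  0.0125] spin 0.0007
```

```bash
python3 -m creep '[[0.4,0.03,-0.009,0,0],[0.4,0.09,-0.027,0,0],[0.4,0.16,-0.048,0,0],[0.4,0.24,-0.072,0,0],[0.4,0.32,-0.096,0,0],[0.4,0.4,-0.12,0,0],[0.4,0.48,-0.144,0,0],[0.4,0.55,-0.165,0,0],[0.4,0.59,-0.177,0,0],[0.4,0.608,-0.182,0,0]]';python3 -m creep '[[0.4,0,0,0,0],[0.4,0,0,0,0]]'; python3 g.py .556 .156 .08
```

```text
clock: 17.6
position: [0.5552, 0.158, 0.2038]
ee_rot: [-0.001, 0.88, 0.475, -0.002]
contact_force: [-0.5, -0.4, -3.3]
width: 0.0474
gripper_force: 31.5
clock: 17.8
position: [0.5552, 0.155, 0.2052]
ee_rot: [0.0, 0.88, 0.474, -0.001]
contact_force: [-0.7, -0.0, -2.1]
width: 0.0474
gripper_force: 31.5
now [0.5552 0.155  0.2052] yaw -33.4 tilt 0.16 t 17.8 q [ 0.15  0.3   1.57 -0.    1.27  0.73] F [-0.7 -0.  -2.1] w 0.0474
shift [0.0031 0.0005 0.2504] spin 0.0006
```

```bash
python3 -m creep '[[0.4,0.002,0,0.03,0],[0.4,0.002,0,0.08,0],[0.4,0.002,0,0.13,0],[0.4,0.002,0,0.18,0],[0.4,0.002,0,0.22,0],[0.4,0.002,0,0.245,0],[0.4,0.002,0,0.255,0],[0.4,0.002,0,0.26,0],[0.4,0.002,0,0.263,0],[0.4,0.002,0,0.263,0]]'; python3 g.py .556 .156 .0697;  python3 -m creep '[[0.4,0,0,0,0]]'
```

```text
clock: 18.8
position: [0.5572, 0.1569, 0.0755]
ee_rot: [0.0, 0.88, 0.474, 0.001]
contact_force: [-0.2, 0.0, -1.6]
width: 0.0469
gripper_force: 31.6
now [0.5572 0.1569 0.0755] yaw -33.4 tilt 0.09 t 18.8 q [0.15 0.42 1.74 0.   0.98 0.74] F [-0.2  0.  -1.6] w 0.0469
shift [-0.0029 -0.0009  0.0116] spin 0.0007
clock: 18.9
position: [0.5571, 0.1571, 0.0756]
ee_rot: [0.0, 0.88, 0.475, 0.001]
contact_force: [0.1, 0.6, -3.0]
width: 0.0474
gripper_force: 31.6
```

```bash
python3 -m creep '[[0.4,-0.002,0,0.003,0],[0.4,-0.002,0,0.006,0],[0.4,-0.002,0,0.009,0],[0.4,-0.002,0,0.011,0],[0.4,-0.002,0,0.011,0]]'; python3 -m creep '[[0.4,0,0,0.001,0],[0.4,0,0,0.002,0],[0.4,0,0,0.002,0]]'
```

```text
clock: 19.4
position: [0.556, 0.1562, 0.0699]
ee_rot: [-0.0, 0.88, 0.474, 0.0]
contact_force: [-1.9, -0.6, 4.1]
width: 0.0471
gripper_force: 31.7
clock: 19.7
position: [0.5561, 0.1563, 0.0698]
ee_rot: [0.0, 0.88, 0.474, 0.0]
contact_force: [-3.7, 0.1, 9.0]
width: 0.0471
gripper_force: 32.3
```

```bash
python3 -m creep '[[0.5,0,0,0,0],[0.6,0,0,0,0],[0.7,0,0,0,0],[0.8,0,0,0,0],[0.8,0,0,0,0],[0.8,0,0,-0.01,0],[0.8,0,0,-0.05,0],[0.8,0,0,-0.13,0],[0.8,0,0,-0.22,0],[0.8,0,0,-0.3,0]]';python3 g.py .458 -.2475 .22
```

```text
clock: 20.7
position: [0.5562, 0.1561, 0.2205]
ee_rot: [0.0, 0.88, 0.474, 0.001]
contact_force: [1.4, -0.5, 0.8]
width: 0.0686
gripper_force: 0.0
now [0.5562 0.1561 0.2205] yaw -33.4 tilt 0.06 t 20.7 q [0.15 0.29 1.54 0.   1.31 0.74] F [ 1.4 -0.5  0.8] w 0.0686
shift [-7.821e-01  2.798e-01  7.000e-04] spin 0.0007
```

```bash
python3 -m creep '[[0.8,-0.08,0.028,0,0],[0.8,-0.17,0.06,0,0],[0.8,-0.26,0.093,0,0],[0.8,-0.35,0.125,0,0],[0.8,-0.44,0.157,0,0],[0.8,-0.53,0.19,0,0],[0.8,-0.62,0.222,0,0],[0.8,-0.7,0.25,0,0],[0.8,-0.76,0.272,0,0],[0.8,-0.782,0.28,0,0]]';python3 -m creep '[[0.8,0,0,0,0],[0.8,0,0,0,0]]'; python3 - <<'E'
from h import *
d=eyes.get_image("wrist"); cv2.imwrite("pics/w3.png",d["frame"][:,:,::-1])
for k,p in(("short_mill",(.458,-.2475,0)),("tall_mill",(.461,-.3655,0))):
    for r in eyes.regions_of("wrist",k): print(k,r["confidence"],np.round(r["bbox"]),np.round(proj(d,(*p[:2],.12))),fit([d],[r["mask"].astype(np.float32)],k,p))
E
python3 g.py .458 -.2475 .083
```

```text
clock: 21.7
position: [0.4573, -0.2505, 0.2185]
ee_rot: [0.001, 0.881, 0.473, -0.0]
contact_force: [0.3, 0.0, -0.7]
width: 0.0683
gripper_force: 0.0
clock: 21.9
position: [0.4581, -0.2464, 0.2182]
ee_rot: [-0.001, 0.88, 0.474, 0.0]
contact_force: [-0.1, 0.9, 0.5]
width: 0.0682
gripper_force: 0.0
short_mill 0.76 [289. 147. 343. 228.] [318. 208.] (array([ 0.45678639, -0.24558984,  0.        ]), np.float64(0.9349234104156494))
tall_mill 0.72 [355. 238. 410. 379.] [405. 328.] (array([ 0.45779874, -0.36141026,  0.        ]), np.float64(0.576631486415863))
now [ 0.4583 -0.2459  0.2183] yaw -33.2 tilt 0.04 t 22.1 q [-0.63  0.21  1.66  0.    1.27 -0.05] F [ 0.1 -0.3  0.8] w 0.068
shift [-0.0031  0.0013  0.2706] spin 0.001
```

View pics/w3.png

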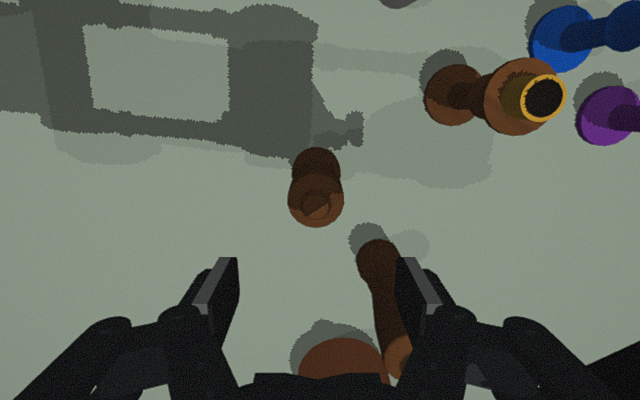

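Wrist picture: the short mill's knob is at (317,206), against a predicted (318,208). The tall mill at (390,330) is to the side, about 97 mm along the tool's -x, so it's clear.

```bash
python3 -m creep '[[0.8,-0.003,0.001,0.03,0],[0.8,-0.003,0.001,0.07,0],[0.8,-0.003,0.001,0.11,0],[0.8,-0.003,0.001,0.15,0],[0.8,-0.003,0.001,0.19,0],[0.8,-0.003,0.001,0.22,0],[0.8,-0.003,0.001,0.25,0],[0.8,-0.003,0.001,0.268,0],[0.8,-0.003,0.001,0.268,0],[0.8,-0.003,0.001,0.268,0]]'; python3 g.py .4575 -.2468 .083
```

```text
clock: 23.05
position: [0.4581, -0.2487, 0.0846]
ee_rot: [0.0, 0.88, 0.475, 0.0]
contact_force: [-0.3, -0.4, -0.8]
width: 0.0686
gripper_force: 0.0
now [ 0.4581 -0.2487  0.0846] yaw -33.3 tilt 0.03 t 23.1 q [-0.63  0.34  1.86  0.    0.95 -0.05] F [-0.3 -0.4 -0.8] w 0.0686
shift [ 0.0026 -0.003   0.0032] spin 0.0008
```

```bash
python3 -m creep '[[0.7,0.002,-0.002,0,0],[0.6,0.002,-0.002,0,0],[0.5,0.002,-0.002,0,0],[0.42,0.002,-0.002,0,0],[0.36,0.002,-0.002,0,0],[0.33,0.002,-0.002,0,0],[0.33,0.002,-0.002,0,0],[0.33,0.002,-0.002,0,0]]' 30; python3 g.py .516 .096 .2; python3 -m creep '[[0.33,0,0,-0.01,0],[0.33,0,0,-0.03,0],[0.33,0,0,-0.07,0],[0.33,0,0,-0.12,0],[0.33,0,0,-0.18,0],[0.33,0,0,-0.24,0],[0.33,0,0,-0.29,0],[0.33,0,0,-0.29,0],[0.33,0,0,-0.29,0]]'; python3 g.py .516 .096 .23
```

```text
clock: 23.85
position: [0.4572, -0.2476, 0.0849]
ee_rot: [0.0, 0.88, 0.474, 0.0]
contact_force: [-0.8, 0.3, 5.5]
width: 0.0413
gripper_force: 30.2
now [ 0.4572 -0.2476  0.0849] yaw -33.4 tilt 0.01 t 23.9 q [-0.63  0.34  1.86  0.    0.95 -0.05] F [-0.8  0.3  5.5] w 0.0413
shift [ 0.6386 -0.2797 -0.23  ] spin 0.0006
clock: 24.75
position: [0.4572, -0.2476, 0.2294]
ee_rot: [0.0, 0.88, 0.474, 0.0]
contact_force: [-0.4, 0.7, -2.4]
width: 0.0412
gripper_force: 30.8
now [ 0.4572 -0.2476  0.2294] yaw -33.4 tilt 0.04 t 24.8 q [-0.63  0.2   1.65  0.    1.29 -0.05] F [-0.4  0.7 -2.4] w 0.0412
shift [ 0.6386 -0.2796 -0.0013] spin 0.0007
```

```bash
python3 -m creep '[[0.33,0.03,-0.013,0,0],[0.33,0.09,-0.039,0,0],[0.33,0.16,-0.07,0,0],[0.33,0.24,-0.105,0,0],[0.33,0.32,-0.14,0,0],[0.33,0.4,-0.175,0,0],[0.33,0.48,-0.21,0,0],[0.33,0.56,-0.245,0,0],[0.33,0.61,-0.267,0,0],[0.33,0.639,-0.28,0,0]]';python3 -m creep '[[0.33,0,0,0,0],[0.33,0,0,0,0]]'; python3 g.py .516 .096 .1
```

```text
clock: 25.75
position: [0.5145, 0.0998, 0.2274]
ee_rot: [-0.002, 0.88, 0.476, -0.001]
contact_force: [0.4, -0.1, -2.0]
width: 0.0419
gripper_force: 30.8
clock: 25.95
position: [0.5148, 0.0967, 0.2279]
ee_rot: [-0.001, 0.88, 0.475, -0.002]
contact_force: [-0.5, -0.0, -2.4]
width: 0.0415
gripper_force: 30.8
now [0.5148 0.0967 0.2279] yaw -33.3 tilt 0.18 t 25.9 q [ 0.05  0.21  1.64 -0.    1.29  0.63] F [-0.5 -0.  -2.4] w 0.0415
shift [0.0006 0.0034 0.2558] spin 0.0009
```

```bash
python3 -m creep '[[0.33,0,0.001,0.03,0],[0.33,0,0.001,0.08,0],[0.33,0,0.001,0.13,0],[0.33,0,0.001,0.18,0],[0.33,0,0.001,0.22,0],[0.33,0,0.001,0.245,0],[0.33,0,0.001,0.255,0],[0.33,0,0.001,0.258,0],[0.33,0,0.001,0.258,0],[0.33,0,0.001,0.258,0]]'; python3 g.py .516 .096 .0928
```

```text
clock: 26.95
position: [0.517, 0.0958, 0.101]
ee_rot: [0.0, 0.88, 0.474, 0.001]
contact_force: [-0.2, -0.2, -2.3]
width: 0.0413
gripper_force: 30.8
now [0.517  0.0958 0.101 ] yaw -33.4 tilt 0.09 t 26.9 q [0.05 0.33 1.83 0.   0.99 0.63] F [-0.2 -0.2 -2.3] w 0.0413
shift [-0.0008 -0.002   0.0165] spin 0.0006
```

```bash
python3 -m creep '[[0.33,0,0,0.004,0],[0.33,0,0,0.008,0],[0.33,0,0,0.011,0],[0.33,0,0,0.014,0],[0.33,0,0,0.016,0],[0.33,0,0,0.016,0]]'; python3 -m creep '[[0.33,0,0,0.001,0],[0.33,0,0,0.002,0],[0.33,0,0,0.002,0]]'
```

```text
clock: 27.55
position: [0.5165, 0.0961, 0.093]
ee_rot: [-0.0, 0.88, 0.474, 0.0]
contact_force: [-1.5, 0.4, 4.0]
width: 0.0414
gripper_force: 31.3
clock: 27.85
position: [0.5166, 0.0962, 0.0929]
ee_rot: [0.0, 0.88, 0.474, 0.001]
contact_force: [-3.3, 0.2, 10.8]
width: 0.0411
gripper_force: 31.9
```

```bash
python3 -m creep '[[0.45,0,0,0,0],[0.55,0,0,0,0],[0.65,0,0,0,0],[0.75,0,0,0,0],[0.75,0,0,0,0],[0.75,0,0,-0.01,0],[0.75,0,0,-0.05,0],[0.75,0,0,-0.13,0],[0.75,0,0,-0.22,0],[0.75,0,0,-0.31,0]]';python3 - <<'E'
from h import *
d=eyes.get_image("scene"); cv2.imwrite("pics/crop2.png",cv2.resize(d["frame"][130:280,170:430,::-1],None,fx=3,fy=3,interpolation=cv2.INTER_CUBIC))
for r in eyes.regions_of("scene","tall_mill"): print(r["confidence"],np.round(r["bbox"]),fit([d],[r["mask"].astype(np.float32)],"tall_mill",(.461,-.3655,0)))
r=eyes.regions_of("scene","caddy")
if r: print(fit([d],[r[0]["mask"].astype(np.float32)],"caddy",(.536,.125,-2.156)))
E
python3 g.py .461 -.365 .26
```

```text
clock: 28.85
position: [0.5161, 0.0959, 0.2479]
ee_rot: [-0.0, 0.88, 0.474, -0.0]
contact_force: [0.7, 0.3, 0.1]
width: 0.0642
gripper_force: 0.0
(array([ 0.53476544,  0.12360198, -2.15960789]), np.float64(0.6387402415275574))
now [0.5185 0.0961 0.2501] yaw -33.4 tilt 0.48 t 29.0 q [0.05 0.2  1.6  0.   1.34 0.63] F [-0.4 -0.2 -0.2] w 0.064
shift [-0.8334  0.411  -0.0213] spin 0.0007
```

View pics/crop2.png

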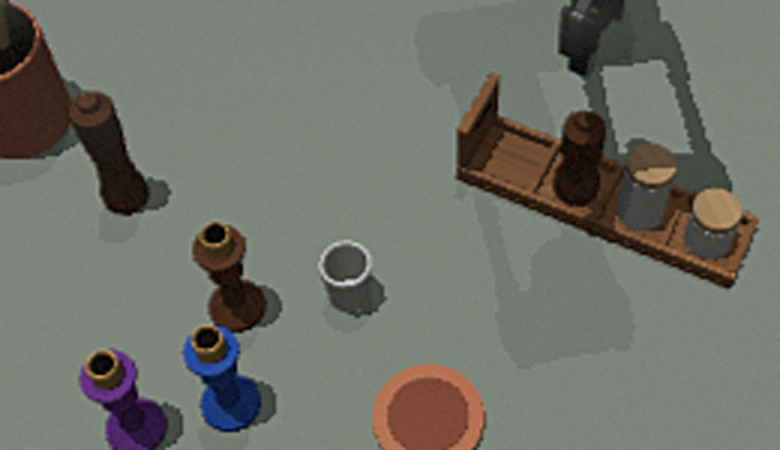

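The crop shows the short mill, tall jar and small jar each upright in their compartments at (580,160), (648,185) and (713,222). The look-alikes haven't moved. Now the tall mill; I'll check spoon clearance from the wrist view.

```bash
python3 -m creep '[[0.75,-0.08,0.039,-0.01,0],[0.75,-0.17,0.084,-0.02,0],[0.75,-0.26,0.128,-0.02,0],[0.75,-0.35,0.173,-0.02,0],[0.75,-0.44,0.217,-0.02,0],[0.75,-0.53,0.261,-0.02,0],[0.75,-0.62,0.306,-0.02,0],[0.75,-0.71,0.35,-0.02,0],[0.75,-0.79,0.39,-0.02,0],[0.75,-0.833,0.411,-0.02,0]]';python3 -m creep '[[0.75,0,0,0,0],[0.75,0,0,0,0]]'; python3 - <<'E'
from h import *
d=eyes.get_image("wrist"); cv2.imwrite("pics/w4.png",d["frame"][:,:,::-1])
k,p="tall_mill",(.461,-.365,0)
for r in eyes.regions_of("wrist",k): print(k,r["confidence"],np.round(r["bbox"]),np.round(proj(d,(*p[:2],.165))),fit([d],[r["mask"].astype(np.float32)],k,p))
s=eyes.get_image("scene")
for z in (.18,.22): print("spoon",[np.round(at(s,q,z),3) for q in ((168,128),(153,111),(138,131))])
E
python3 g.py .461 -.365 .127
```

```text
clock: 30.0
position: [0.4577, -0.3684, 0.2542]
ee_rot: [-0.001, 0.881, 0.473, -0.001]
contact_force: [0.4, 0.8, -1.6]
width: 0.0639
gripper_force: 0.0
clock: 30.2
position: [0.4584, -0.3645, 0.2546]
ee_rot: [-0.002, 0.881, 0.474, -0.0]
contact_force: [-0.5, 1.1, 0.0]
width: 0.064
gripper_force: 0.0
tall_mill 0.95 [290. 142. 346. 230.] [321. 210.] (array([ 0.45843106, -0.36511823,  0.        ]), np.float64(0.9642191529273987))
spoon [array([ 0.332, -0.452]), array([ 0.258, -0.501]), array([ 0.333, -0.537])]
spoon [array([ 0.371, -0.438]), array([ 0.3  , -0.484]), array([ 0.371, -0.519])]
now [ 0.4592 -0.3633  0.2558] yaw -33.3 tilt 0.09 t 30.4 q [-0.79  0.29  1.46  0.    1.39 -0.21] F [0.2 0.7 0.6] w 0.0643
shift [-0.001   0.0052  0.2576] spin 0.0009
```

View pics/w4.png

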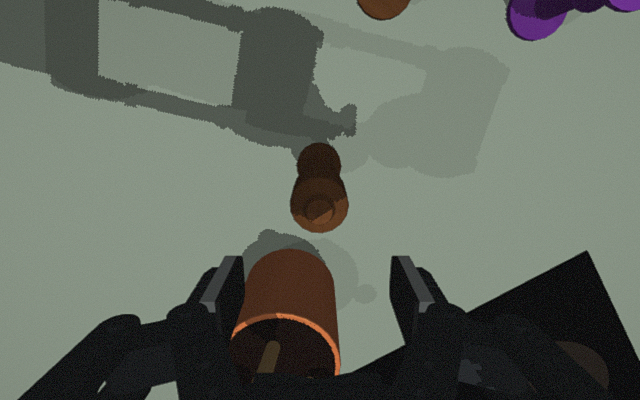

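Wrist picture: the knob is at (319,210), so the mill is at about (.4595,-.365). The crock rim and spoons are behind along the tool's -x, with about 55 mm clearance.

```bash
python3 -m creep '[[0.75,-0.002,0.002,0.03,0],[0.75,-0.002,0.002,0.07,0],[0.75,-0.002,0.002,0.11,0],[0.75,-0.002,0.002,0.15,0],[0.75,-0.002,0.002,0.18,0],[0.75,-0.002,0.002,0.21,0],[0.75,-0.002,0.002,0.24,0],[0.75,-0.002,0.002,0.255,0],[0.75,-0.002,0.002,0.255,0],[0.75,-0.002,0.002,0.255,0]]'; python3 g.py .4595 -.365 .127
```

```text
clock: 31.35
position: [0.4599, -0.366, 0.1293]
ee_rot: [0.0, 0.88, 0.475, 0.0]
contact_force: [0.0, -0.3, -0.4]
width: 0.0638
gripper_force: 0.0
now [ 0.4599 -0.366   0.1293] yaw -33.3 tilt 0.05 t 31.4 q [-0.79  0.38  1.65  0.    1.11 -0.21] F [ 0.  -0.3 -0.4] w 0.0638
shift [ 0.0013 -0.0017  0.0046] spin 0.0008
```

```bash
python3 -m creep '[[0.65,0.001,-0.001,0.002,0],[0.55,0.001,-0.001,0.002,0],[0.48,0.001,-0.001,0.002,0],[0.42,0.001,-0.001,0.002,0],[0.36,0.001,-0.001,0.002,0],[0.33,0.001,-0.001,0.002,0],[0.33,0.001,-0.001,0.002,0],[0.33,0.001,-0.001,0.002,0]]' 35; python3 g.py .476 .036 .2; python3 -m creep '[[0.33,0,0,-0.01,0],[0.33,0,0,-0.03,0],[0.33,0,0,-0.07,0],[0.33,0,0,-0.12,0],[0.33,0,0,-0.18,0],[0.33,0,0,-0.24,0],[0.33,0,0,-0.28,0],[0.33,0,0,-0.28,0],[0.33,0,0,-0.28,0]]'; python3 g.py .476 .036 .27
```

```text
clock: 32.15
position: [0.4594, -0.3658, 0.1285]
ee_rot: [0.0, 0.88, 0.474, 0.0]
contact_force: [-1.4, 1.6, 6.1]
width: 0.0411
gripper_force: 35.4
now [ 0.4594 -0.3658  0.1285] yaw -33.4 tilt 0.05 t 32.1 q [-0.79  0.38  1.66  0.    1.11 -0.21] F [-1.4  1.6  6.1] w 0.0411
shift [ 0.6895 -0.414  -0.1433] spin 0.0007
clock: 33.05
position: [0.459, -0.3654, 0.2672]
ee_rot: [-0.0, 0.88, 0.474, -0.0]
contact_force: [-0.9, 0.0, -4.2]
width: 0.0412
gripper_force: 36.2
now [ 0.459  -0.3654  0.2672] yaw -33.4 tilt 0.04 t 33.0 q [-0.79  0.28  1.44  0.    1.42 -0.21] F [-0.9  0.  -4.2] w 0.0412
shift [ 0.6893 -0.4129 -0.0051] spin 0.0007
```

```bash
python3 -m creep '[[0.33,0.03,-0.018,0,0],[0.33,0.09,-0.054,0,0],[0.33,0.16,-0.096,0,0],[0.33,0.24,-0.144,0,0],[0.33,0.32,-0.192,0,0],[0.33,0.4,-0.24,0,0],[0.33,0.48,-0.288,0,0],[0.33,0.56,-0.335,0,0],[0.33,0.63,-0.378,0,0],[0.33,0.67,-0.402,0,0]]';python3 -m creep '[[0.33,0.01,-0.006,0,0],[0.33,0.019,-0.011,0,0],[0.33,0.019,-0.011,0,0],[0.33,0.019,-0.011,0,0]]'; python3 - <<'E'
from h import *
for n in ("scene","side"):
    d=eyes.get_image(n)
    for r in eyes.regions_of(n,"caddy")[:1]: print(n,fit([d],[r["mask"].astype(np.float32)],"caddy",(.536,.126,-2.156)))
d=eyes.get_image("side"); cv2.imwrite("pics/side2.png",cv2.resize(d["frame"][90:290,230:400,::-1],None,fx=3,fy=3))
E
python3 g.py .4764 .036 .143
```

```text
clock: 34.05
position: [0.4732, 0.0288, 0.2662]
ee_rot: [-0.002, 0.88, 0.476, -0.001]
contact_force: [-0.1, -0.4, -2.9]
width: 0.0408
gripper_force: 36.4
clock: 34.45
position: [0.476, 0.0348, 0.2674]
ee_rot: [0.0, 0.881, 0.474, -0.0]
contact_force: [-0.0, -0.8, -3.4]
width: 0.0409
gripper_force: 36.4
scene (array([ 0.5362852 ,  0.123757  , -2.15531924]), np.float64(0.6530570983886719))
side (array([ 0.53690885,  0.12628925, -2.1556583 ]), np.float64(0.5543732047080994))
now [0.4762 0.035  0.2678] yaw -33.4 tilt 0.00 t 34.7 q [-0.07  0.11  1.66 -0.    1.37  0.51] F [-0.1  0.3 -3.8] w 0.0413
shift [ 0.0019 -0.0008  0.2495] spin 0.0005
```

View pics/side2.png

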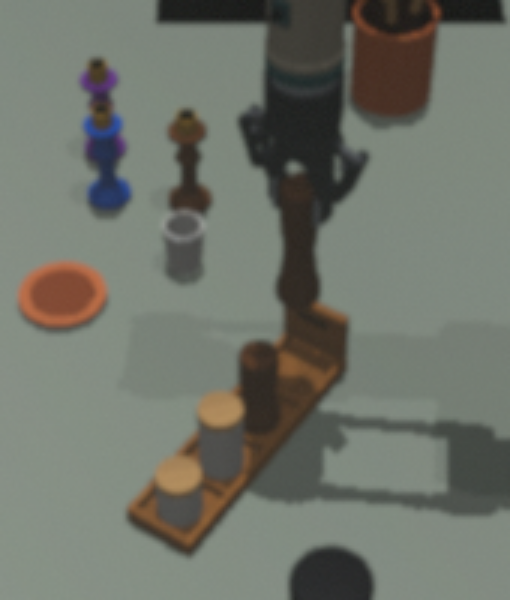

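The side crop shows the tall mill upright above the empty compartment beside the board at (300,310), with the other three in order. The caddy hasn't moved. Lowering.

```bash
python3 -m creep '[[0.33,0.002,0,0.03,0],[0.33,0.002,0,0.08,0],[0.33,0.002,0,0.13,0],[0.33,0.002,0,0.17,0],[0.33,0.002,0,0.2,0],[0.33,0.002,0,0.225,0],[0.33,0.002,0,0.24,0],[0.33,0.002,0,0.248,0],[0.33,0.002,0,0.248,0],[0.33,0.002,0,0.248,0]]'; python3 g.py .4764 .036 .1365
```

```text
clock: 35.7
position: [0.4772, 0.0364, 0.1443]
ee_rot: [0.0, 0.88, 0.474, 0.001]
contact_force: [0.4, 0.0, -2.3]
width: 0.0411
gripper_force: 36.4
now [0.4772 0.0364 0.1443] yaw -33.4 tilt 0.07 t 35.7 q [-0.07  0.21  1.86  0.    1.06  0.51] F [ 0.4  0.  -2.3] w 0.0411
shift [-0.0016 -0.001   0.0156] spin 0.0007
```

```bash
python3 -m creep '[[0.33,0,0,0.004,0],[0.33,0,0,0.007,0],[0.33,0,0,0.01,0],[0.33,0,0,0.012,0],[0.33,0,0,0.014,0],[0.33,0,0,0.014,0]]'; python3 -m creep '[[0.33,0,0,0.001,0],[0.33,0,0,0.002,0],[0.33,0,0,0.002,0]]'
```

```text
clock: 36.3
position: [0.4767, 0.0365, 0.1367]
ee_rot: [-0.0, 0.88, 0.474, -0.0]
contact_force: [0.2, -0.6, -3.0]
width: 0.0408
gripper_force: 36.4
clock: 36.6
position: [0.4769, 0.0366, 0.1365]
ee_rot: [0.0, 0.88, 0.474, 0.0]
contact_force: [-1.7, 0.9, 5.1]
width: 0.0408
gripper_force: 37.1
```

```bash
python3 -m creep '[[0.33,0,0,0.001,0],[0.33,0,0,0.001,0]]'; python3 -m creep '[[0.45,0,0,0,0],[0.55,0,0,0,0],[0.65,0,0,0,0],[0.75,0,0,0,0],[0.75,0,0,0,0],[0.75,0,0,-0.01,0],[0.75,0,0,-0.05,0],[0.75,0,0,-0.12,0],[0.75,0,0,-0.2,0],[0.75,0,0,-0.28,0]]'; python3 -m creep '[[0.75,-0.1,0,0,0],[0.75,-0.2,0,0,0],[0.75,-0.3,0,0,0],[0.75,-0.3,0,0,0]]'; python3 - <<'E'
from h import *
for n,(a,b,c,e) in dict(scene=(130,290,170,430),side=(90,290,230,400)).items():
    d=eyes.get_image(n); cv2.imwrite(f"pics/end_{n}.png",cv2.resize(d["frame"][a:b,c:e,::-1],None,fx=3,fy=3,interpolation=cv2.INTER_CUBIC))
E
```

```text
clock: 36.8
position: [0.4769, 0.0366, 0.1365]
ee_rot: [0.0, 0.88, 0.474, 0.001]
contact_force: [-2.6, 0.1, 7.8]
width: 0.0412
gripper_force: 37.6
clock: 37.8
position: [0.4764, 0.0365, 0.2769]
ee_rot: [-0.0, 0.88, 0.474, -0.0]
contact_force: [0.9, 0.1, -0.9]
width: 0.0639
gripper_force: 0.0
clock: 38.2
position: [0.3913, -0.093, 0.2758]
ee_rot: [0.001, 0.882, 0.471, -0.001]
contact_force: [0.5, 0.9, 0.1]
width: 0.0641
gripper_force: 0.0
```

View pics/end_scene.png

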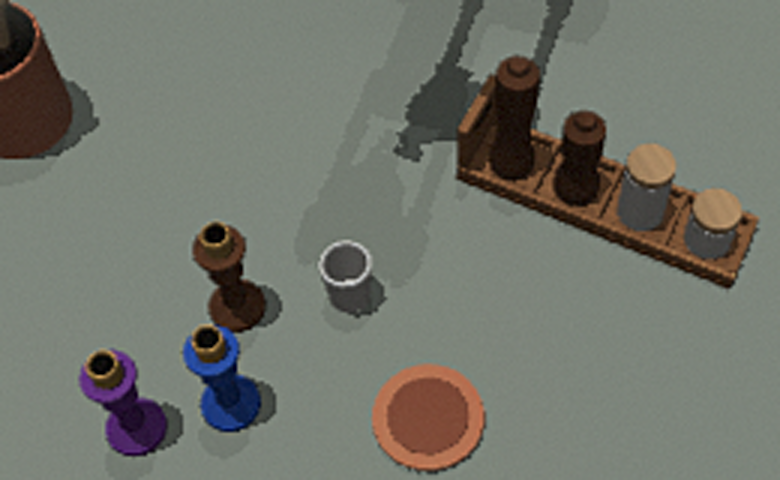

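View pics/end_side.png

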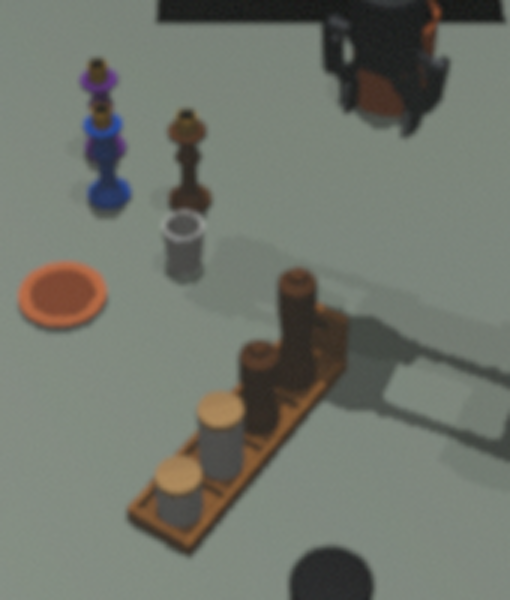

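Both crops show all four pieces upright, one to a compartment, with heights falling from the board at (515,115) to the low end at (713,222). Everything else is where it was, and the gripper is clear.

```bash
python3 -m creep '[[0.75,0,0,0,0],[0.75,0,0,0,0],[0.75,0,0,0,0]]'; python3 -c "
from rig import manip; print(manip.sign_off())"
```

```text
clock: 38.6
position: [0.3949, -0.0878, 0.2751]
ee_rot: [-0.0, 0.88, 0.476, 0.0]
contact_force: [0.3, 0.7, 0.4]
width: 0.0641
gripper_force: 0.0
the job is handed in; nothing more can be done
None
```

The cruet set is back in the caddy, upright and in height order from the handle board to the low end. Each piece was set down at 11 N or less, the other items are where they were, and the job was handed in at about 39 s.

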